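# Load die blanks on the engraver's vacuum bed

## Robot

A 7-joint arm with a two-finger parallel gripper is mounted at the origin on the work surface. World frame = base frame: x ahead of the robot, y to its left, z up, the work surface at z = 0. Lengths are in m, angles in rad, forces in N, time in s.
With the tool pointing down it reaches from about 0.425 to 0.95 m from the base axis. Payload 4.7 kg.
Tool frame: the origin (TCP) lies on the centre line of the jaws, within the pads' length; the fingertips stand robot.nose_length ahead of it and the grasp point (between the pads) lies 8 mm behind it (robot.nose_length is the distance from the TCP to the fingertips, in m); z points along the fingers, x is the direction in which the jaws open and shut, and the axes are right-handed (so a half turn about z gives the same grasp; the last joint's range is limited). The gripper opens to 85 mm and grips with 20 to 120 N. Pads are 22 mm wide; open, the fingers measure 114 mm over their backs; the gripper's body (76 mm by 85 mm) begins 54 mm behind the grasp point. The pads swing forward as they close: fully open they stand 13 mm farther back than shut.
Start: joints at [-1.234, 0.469, -0.049, 1.532, 0.024, 1.141, -0.082], TCP at [0.241, 0.63, 0.242] pointing down, gripper open.
Joint ranges: [-2.59, 2.59], [-0.33, 1.99], [-1.39, 1.29], [0.1, 2.45], [-1.04, 4.18], [0.21, 1.99], [-2.66, 2.66]. Speed limits (rad/s): [2.57, 2.57, 3.14, 3.14, 3.14, 3.14, 3.14].

## Interface

Orientations are given as [roll, pitch, yaw] about the fixed x, y, z axes, in that order (R = Rz(yaw) Ry(pitch) Rx(roll)).
In Python, from plant import robot gives the robot as it stands. Calls block until the motion is done:
- robot.goto(position, orientation): joint-space move of the TCP to a pose.
- robot.move_straight(position, vel=0.15, attitude=None, contact_N=None): straight line of the TCP; attitude=None keeps the orientation; vel is the mean speed in m/s. With contact_N (N) it stops when the force on the tool has changed by that much, and returns True; else False.
- robot.move_joints(angles): joint-space move.
- robot.grip(opening, strength=None): opening from 0.0 (shut) to 1.0 (fully open); strength is the grip in N (None keeps the last); returns when the fingers have stopped.
- robot.sleep(seconds).
- robot.inverse_kinematics(position, orientation): joint angles nearest the present ones, or None.
- robot.sense(): the state.
- robot.grab_frame(name): name is "scene" or "side" or "wrist"; returns a dict with "image" (480x640x3 uint8, red, green, blue), "range_z" (480x640 float32, m along the optical axis (not along the pixel's ray), 0 where there is no reading), "fx", "fy", "cx", "cy" (pixels), "R" (3x3) and "t" (3): a world point X has camera coordinates R X + t. Camera axes: x right, y down, z forward; pixel columns grow to the right and rows downward; lengths in m; the calibration is good to about 2 mm. A picture is of the moment at which its call begins.
A pose or a line that the arm cannot do raises robot.IKError and nothing moves.
- robot.close_job(): hands the job in, once; it reports no verdict.
The state is a dict: "t": time; "joint_pos": joint angles; "joint_velocities": joint speeds; "effort": joint torques, N m; "tcp_pos": TCP position; "tcp_rot": TCP orientation; "wrist_force": force on the tool from outside, world axes, zero at the start; "torque": the same for the moment, N m; "opening": opening from 0.0 (shut) to 1.0 (fully open).
Only numpy, scipy, OpenCV 4.12 (cv2) and the standard library are available. Lean on these libraries where they do the work, as an engineer would, in place of code of your own. Each camera call takes 0.05 s, during which the arm holds its last target. There are 200 camera calls.

## Task

Get the brass die blanks ready for engraving: first turn the vacuum cock right off, to its stop, then move the finished round die from the vacuum bed onto the cork mat. Next take the blanks that are there one at a time, largest first: push each one snugly into the corner of the fence with its long edge along the notched side, let go of it there, then grip it afresh and lay it squarely on the rubber pad of its own size on the vacuum bed. When all are on their pads, turn the cock right on again, and leave the glue jar, the eraser and the awl where they are.

Things in the scene. Friction and masses are not known exactly. Their poses are not given: they have to be found in the camera images.
- die_large_centre (a point): Centre (half-way up) of the large die blank: a plain rectangular brass plate 84 x 50 x 8 mm, about 0.29 kg, lying flat on the bench at the start. x along its 84 mm length, y along its 50 mm width, z up. One of the three blanks may be absent.
- die_medium_centre (a point): Centre (half-way up) of the medium die blank: a plain rectangular brass plate 74 x 42 x 8 mm, about 0.21 kg, lying flat on the bench at the start. x along its 74 mm length, y along its 42 mm width, z up. One of the three blanks may be absent.
- die_small_centre (a point): Centre (half-way up) of the small die blank: a plain rectangular brass plate 66 x 34 x 8 mm, about 0.15 kg, lying flat on the bench at the start. x along its 66 mm length, y along its 34 mm width, z up. One of the three blanks may be absent.
- pad_large_centre (a point): Centre of the large black rubber pad, on the top face of the vacuum bed: a flush rectangle 84 x 50 mm, the large blank's footprint; x along its length, y its width, z up. The three pads lie end to end along the bed, 92 mm apart between centres, in any order. Bed: fixed pale grey slab 320 x 130 mm, 14 mm high.
- pad_medium_centre (a point): Centre of the medium black rubber pad, on the top face of the vacuum bed: a flush rectangle 74 x 42 mm, the medium blank's footprint; x along its length, y its width, z up. The three pads lie end to end along the bed, 92 mm apart between centres, in any order. Bed: fixed pale grey slab 320 x 130 mm, 14 mm high.
- pad_small_centre (a point): Centre of the small black rubber pad, on the top face of the vacuum bed: a flush rectangle 66 x 34 mm, the small blank's footprint; x along its length, y its width, z up. The three pads lie end to end along the bed, 92 mm apart between centres, in any order. Bed: fixed pale grey slab 320 x 130 mm, 14 mm high.
- round_centre (a point): Centre (half-way up) of the finished round die: a brass disc 48 mm across and 12 mm high, about 0.18 kg, left lying on the vacuum bed at the start; z up along its axis.
- mat_centre (a point): Centre of the top face of the square cork mat fixed to the bench: 100 x 100 mm, 4 mm thick; x and y along its sides, z up.
- fence_corner (a point): Inner corner of the fixed aluminium fence, at bench height; a blank in it lies at x > 0, y > 0, length along x. Bars 14 mm thick, 10 mm high. Notched side (inner face y = 0): bars at x = -14..12 and 60..90 mm; the notch between is open down to the bench, for a finger behind the blank. Short side: inner face x = 0, y = 0..45 mm. Under it a thin dark sheet, flush.
- cock (a joint): Angle of the ball-valve handle: 0 = fully on (handle in line with the brass pipe), 1.571 = fully off (handle square to the pipe), a hard stop at each end; it grows counter-clockwise seen from above and stays where it is left. It turns stiffly: about 3.5 N at the grip.
- cock_pivot (a point): Point on the upright axis of the valve handle, at the mid-height of the handle, 72 mm above the bench. Fixed with the valve: its y axis lies along the pipe; from here the handle points along -y when fully on and along +x when fully off. The pipe (22 mm across, unions 32 mm, 132 mm long) lies with its axis 30 mm above the bench.
- cock_grip (a point): Point on the valve handle 60 mm from its axis, half-way up its black plastic grip. The grip is a bar 16 mm wide and 14 mm high, from 20 to 90 mm from the axis, along the handle (y of this point; the outer end towards -y).
- glue_jar_mark (a point): Bystander: a jar 60 mm across, 75 mm high, standing; point at its mid-height.
- eraser_mark (a point): Bystander: white eraser 60 x 22 x 13 mm; its centre.
- awl_mark (a point): Bystander: awl with wooden handle, 150 mm long, lying; point at its origin.

How it is judged:
On the way, in this order (a step that is already met when the one before it is completed fails the run):
1. the cock is turned off, to its stop (value of joint cock above 1.45 rad), for 0.2 s.
2. the round die lies flat on the cork mat (x of round_centre in the frame of mat_centre between -0.025 and 0.025 m and y of round_centre in the frame of mat_centre between -0.025 and 0.025 m and z of round_centre in the frame of mat_centre between 0.0035 and 0.0085 m), for 0.2 s.
3. the large blank lies snug in the corner of the fence, let go (x of die_large_centre in the frame of fence_corner between 0.04 and 0.044 m and y of die_large_centre in the frame of fence_corner between 0.023 and 0.027 m and z of die_large_centre in the frame of fence_corner between 0.0015 and 0.0065 m and angle between the x axis of die_large_centre and the x axis of fence_corner, either way round below 0.04 rad and contact force between the fingers and die_large below 0.2 N), for 0.2 s.
4. the large blank lies on its pad (x of die_large_centre in the frame of pad_large_centre between -0.004 and 0.004 m and y of die_large_centre in the frame of pad_large_centre between -0.004 and 0.004 m and z of die_large_centre in the frame of pad_large_centre between 0.0015 and 0.0065 m and angle between the x axis of die_large_centre and the x axis of pad_large_centre, either way round below 0.06 rad), for 0.2 s.
5. the medium blank lies snug in the corner of the fence, let go (x of die_medium_centre in the frame of fence_corner between 0.035 and 0.039 m and y of die_medium_centre in the frame of fence_corner between 0.019 and 0.023 m and z of die_medium_centre in the frame of fence_corner between 0.0015 and 0.0065 m and angle between the x axis of die_medium_centre and the x axis of fence_corner, either way round below 0.04 rad and contact force between the fingers and die_medium below 0.2 N), for 0.2 s.
6. the medium blank lies on its pad (x of die_medium_centre in the frame of pad_medium_centre between -0.004 and 0.004 m and y of die_medium_centre in the frame of pad_medium_centre between -0.004 and 0.004 m and z of die_medium_centre in the frame of pad_medium_centre between 0.0015 and 0.0065 m and angle between the x axis of die_medium_centre and the x axis of pad_medium_centre, either way round below 0.06 rad), for 0.2 s.
7. the small blank lies snug in the corner of the fence, let go (x of die_small_centre in the frame of fence_corner between 0.031 and 0.035 m and y of die_small_centre in the frame of fence_corner between 0.015 and 0.019 m and z of die_small_centre in the frame of fence_corner between 0.0015 and 0.0065 m and angle between the x axis of die_small_centre and the x axis of fence_corner, either way round below 0.04 rad and contact force between the fingers and die_small below 0.2 N), for 0.2 s.
8. the small blank lies on its pad (x of die_small_centre in the frame of pad_small_centre between -0.004 and 0.004 m and y of die_small_centre in the frame of pad_small_centre between -0.004 and 0.004 m and z of die_small_centre in the frame of pad_small_centre between 0.0015 and 0.0065 m and angle between the x axis of die_small_centre and the x axis of pad_small_centre, either way round below 0.06 rad), for 0.2 s.
9. the cock is turned on again, to its stop (value of joint cock below 0.12 rad), for 0.2 s.
At the end, for the whole second after the job is handed in: Every blank present lies flat, still, on its own pad: within 4 mm along and across, 0.06 rad; the round die flat on the mat, within 25 mm along each side; cock under 0.12 rad. Before: each lay released in the corner within 2 mm, 0.04 rad. Bystanders moved under 40 mm (all of step 2 and all of step 4 and all of step 6 and all of step 8 and value of joint cock below 0.12 rad and linear speed of each of round_die, die_large, die_medium, die_small below 0.02 m/s); the robot touches nothing.
It fails at once if a bystander is moved more than 40 mm (distance of any of glue_jar_mark, eraser_mark, awl_mark from where it was at the start of the episode above 0.04 m).
Of die_large, die_medium, die_small only 2 to 3 are there at a start; the rules pass over those that are not, and their reading is None.
At some moment in a run one of round_die, die_large, die_medium, die_small may be knocked a few centimetres aside while the robot is not near it.
Once in a run the grip may slacken for a moment while it holds something.
It also fails if it takes over 210 s, if anything falls off the work surface, if the arm or the gripper's body presses on something with over 40 N, if the wrist force passes 120 N, or if a joint passes its speed limit or range.

## Working session

There is one attempt and no reset: what is moved stays moved. The work goes in short steps, each a Python script; the robot and the scene stay as the last script left them, time stands still between calls to the robot, and variables do not carry over. Pictures are saved under pics/ and viewed, about 12 in all and at most 16, crops included, and the job is handed in when it is done.

```bash
ls; mkdir -p pics; python3 - <<'E'
from plant import robot
import cv2,numpy as np
print(robot.nose_length, robot.sense())
for n in ("scene","side"):
    f=robot.grab_frame(n); cv2.imwrite(f"pics/{n}0.png",f["image"][:,:,::-1]); np.savez(f"pics/{n}0.npz",**f)
    print(n,f["fx"],f["cx"],f["R"].tolist(),f["t"])
E
```

```text
pics
0.011 {'t': 0.0, 'joint_pos': array([-1.23389254,  0.46945368, -0.04861585,  1.53369238,  0.0240756 ,
        1.1409673 , -0.08230134]), 'joint_velocities': array([ 0.00054843,  0.00047804, -0.00033857, -0.00129847, -0.00059278,
       -0.00011666,  0.00010656]), 'effort': array([-6.62240909e-04, -5.10290945e+01, -4.67587577e-02, -2.37721342e+01,
        1.06898375e-02,  7.51146785e-03, -5.81001615e-06]), 'tcp_pos': array([0.24121992, 0.62983285, 0.24125384]), 'tcp_rot': array([3.14155445e+00, 1.93592108e-03, 1.20503122e+00]), 'wrist_force': array([ 0.54786782, -0.22854399,  0.72232434]), 'torque': array([ 0.01736172, -0.00110164,  0.03104122]), 'opening': 1.00119476888769}
scene 555.7153040265289 318.68314924322596 [[0.6469645951419679, 0.7624785088988734, 0.007958398088820411], [0.5216285229755052, -0.4349419207928127, -0.7339817501514948], [-0.5561838694633119, 0.4790115332686773, -0.679122562093477]] [-0.33911663 -0.21086668  1.6220131 ]
side 480.6159310633194 318.9089909018114 [[-0.9933716771506524, -0.11332133871532696, -0.01926097678378341], [-0.03716981032963743, 0.4752429476830998, -0.8790691360055459], [0.10877093469745529, -0.8725264551113878, -0.4763050166603301]] [0.53679647 0.08680191 1.0009737 ]
```

View pics/scene0.png

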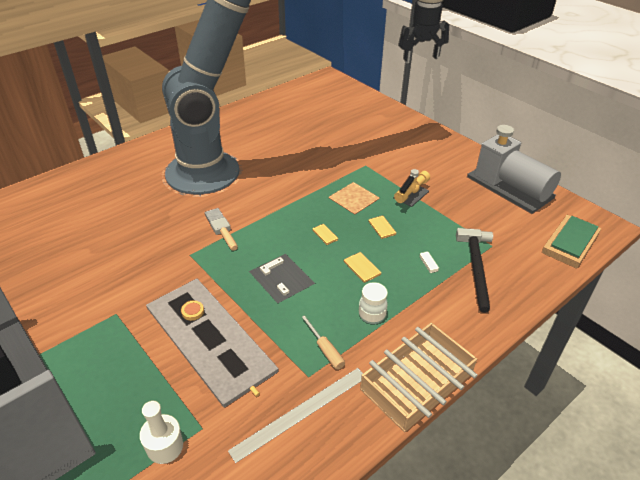

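View pics/side0.png

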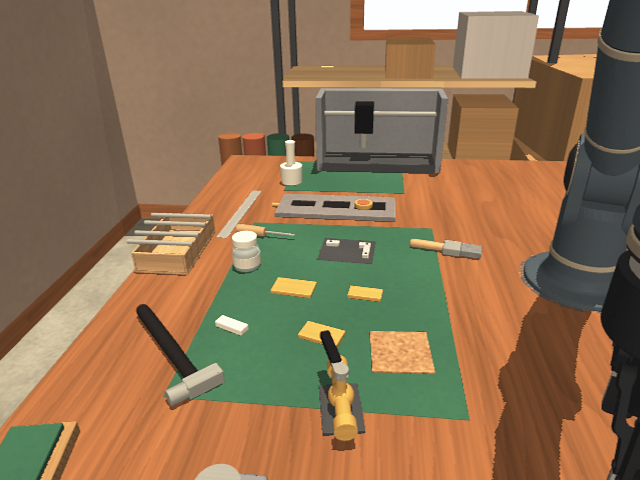

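Scene view: mat ~(354,197), cock ~(410,185), three blanks ~(325,234), (382,227), (362,267), fence ~(275,275), bed with pads (185,306), (208,334), (233,363) and the round die (193,310). All three blanks seem present.

```bash
cat > h.py <<'E'
import numpy as np, cv2
def w(f,u,v,z=None):
    R,t=f["R"],f["t"]; d=np.array([(u-f["cx"])/f["fx"],(v-f["cy"])/f["fy"],1.0])
    if z is None: return R.T@(d*f["range_z"][int(round(v)),int(round(u))]-t)
    o=-R.T@t; r=R.T@d
    return o+r*(z-o[2])/r[2]
def top(f,x0,x1,y0,y1,z,res):
    """orthographic top view of plane z; col grows with -y, row grows with -x (x up, y left)"""
    W=int((y1-y0)/res);H=int((x1-x0)/res)
    K=np.array([[f["fx"],0,f["cx"]],[0,f["fy"],f["cy"]],[0,0,1]])
    P=K@np.c_[f["R"],f["t"]]
    M=np.array([[0,-res,x1],[-res,0,y1],[0,0,z],[0,0,1]])
    return cv2.warpPerspective(f["image"],P@M,(W,H),flags=cv2.INTER_CUBIC|cv2.WARP_INVERSE_MAP)
E
python3 - <<'E'
from h import *
f=dict(np.load("pics/scene0.npz"))
for n,u,v in [("mat",354,197),("cock",410,185),("b1",325,234),("b2",382,227),("b3",362,267),("fence",282,278),("bedA",185,297),("bedB",208,334),("bedC",233,363),("round",193,309),("bedcorner",148,300),("bedcorner",275,370),("bedc",195,280),("bedc",223,403),("jar",374,290),("eraser",429,262),("awl",330,350),("handle",406,185)]:
    print(n,w(f,u,v).round(3),w(f,u,v,0).round(3))
from plant import robot
s=robot.sense()
f=robot.grab_frame("wrist");print(f["fx"],f["R"].tolist(),f["t"],"cam at",-f["R"].T@f["t"])
for p in [(.55,-.25,.4),(.65,.0,.4),(.6,.2,.4),(.5,.3,.35)]:
    print(p,[robot.inverse_kinematics(p,[np.pi,0,y]) is not None for y in (-1.57,0,1.57,3.14)])
E
```

```text
mat [0.372 0.258 0.003] [ 0.369  0.26  -0.   ]
cock [0.468 0.373 0.044] [0.43  0.421 0.   ]
b1 [0.441 0.091 0.008] [0.434 0.098 0.   ]
b2 [0.518 0.219 0.012] [0.509 0.23  0.   ]
b3 [0.587 0.082 0.007] [0.582 0.088 0.   ]
fence [ 0.489 -0.084  0.002] [ 0.487 -0.082  0.   ]
bedA [ 0.408 -0.294  0.017] [ 0.393 -0.288  0.   ]
bedB [ 0.529 -0.31   0.016] [ 0.517 -0.305  0.   ]
bedC [ 0.626 -0.311  0.019] [ 0.614 -0.305  0.   ]
round [ 0.462 -0.303  0.031] [ 0.436 -0.293  0.   ]
bedcorner [ 0.35  -0.358  0.003] [ 0.348 -0.357  0.   ]
bedcorner [ 0.692 -0.256  0.016] [ 0.682 -0.25   0.   ]
bedc [ 0.379 -0.25   0.019] [ 0.362 -0.243  0.   ]
bedc [ 0.686 -0.375  0.013] [ 0.678 -0.372  0.   ]
jar [0.7   0.004 0.076] [0.654 0.057 0.   ]
eraser [0.683 0.212 0.015] [0.674 0.225 0.   ]
awl [ 0.73  -0.145  0.025] [ 0.717 -0.132  0.   ]
handle [0.493 0.324 0.082] [0.423 0.412 0.   ]
383.99062156700023 [[0.3587958450320134, 0.9334153102639025, -0.001183280486366497], [0.891296167077739, -0.342228590661179, 0.29744030373605557], [0.27723038098357317, -0.10777499848763293, -0.9547396847102863]] [-0.67414413 -0.03809086  0.37863233] cam at [0.17086196 0.65702777 0.37202737]
(0.55, -0.25, 0.4) [True, True, True, True]
(0.65, 0.0, 0.4) [True, True, True, True]
(0.6, 0.2, 0.4) [True, True, True, True]
(0.5, 0.3, 0.35) [True, True, True, True]
```

```bash
python3 - <<'E'
from h import *
from plant import robot
for n,p in [("wB",(.47,.20,.33)),("wA",(.48,-.2,.33))]:
    robot.goto(p,[np.pi,0,np.pi/2]); robot.sleep(.3)
    f=robot.grab_frame("wrist"); np.savez(f"pics/{n}.npz",**f)
    if n=="wA": im=top(f,.33,.75,-.42,.14,.0,.0007)
    else: im=top(f,.3,.72,-.02,.54,.0,.0007)
    cv2.imwrite(f"pics/{n}.png",im[:,:,::-1]); print(im.shape,robot.sense()["t"],-f["R"].T@f["t"])
E
```

```text
(600, 800, 3) 2.3 [0.39446334 0.20028919 0.46052435]
(600, 800, 3) 4.1333 [ 0.40481151 -0.19960667  0.46062948]
```

View pics/wA.png

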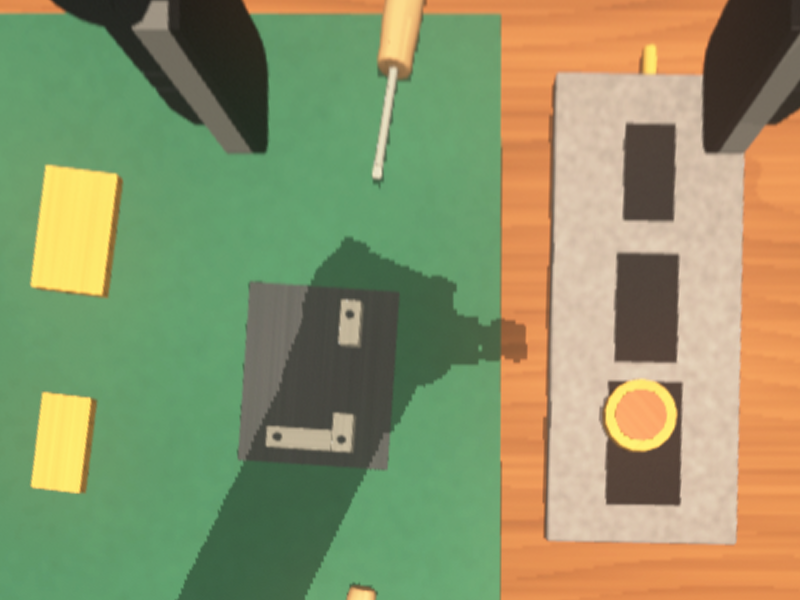

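View pics/wB.png

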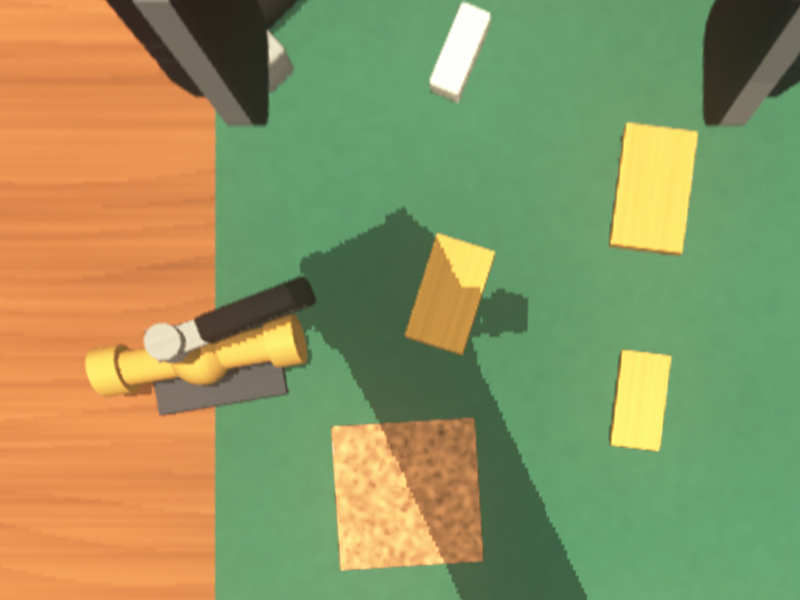

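Top view A (x=.75−.0007·row, y=.14−.0007·col): fence corner ≈(336,428), its x axis up and y left; large blank (75,231), small (64,443); pads small (650,172), medium (647,307), large (645,443) with the round die (641,415). View B: medium blank (450,293), mat (407,494), cock hub (165,340) and handle tip (310,290), so the cock stands about 0.18 rad off its on stop.

```bash
cat >> h.py <<'E'
def cloud(f):
    v,u=np.mgrid[0:480,0:640]; z=f["range_z"].astype(float)
    p=np.stack([(u-f["cx"])/f["fx"]*z,(v-f["cy"])/f["fy"]*z,z],-1)-f["t"]
    return p@f["R"]
def rect(mask,z,f):
    """minAreaRect of the pixel mask, rays cut with plane z -> centre(2), length, width, yaw of the long side"""
    v,u=np.nonzero(mask); P=np.array([w(f,a,b,z)[:2] for a,b in zip(u,v)]).astype(np.float32)
    q=cv2.boxPoints(cv2.minAreaRect(P*1000))/1000; e=[q[1]-q[0],q[2]-q[1]]
    l=[np.linalg.norm(a) for a in e]; i=int(np.argmax(l)); a=e[i]
    yaw=(np.arctan2(a[1],a[0])+np.pi/2)%np.pi-np.pi/2
    return q.mean(0),max(l),min(l),yaw,len(u)
def blobs(mask,minpx=80):
    n,l,s,_=cv2.connectedComponentsWithStats(mask.astype(np.uint8))
    return [l==i for i in range(1,n) if s[i,4]>=minpx]
def brass(f):
    h=cv2.cvtColor(f["image"],cv2.COLOR_RGB2HSV)
    return (h[...,0]>=18)&(h[...,0]<=32)&(h[...,1]>110)
E
python3 - <<'E'
from h import *
for n in "AB":
    f=dict(np.load(f"pics/w{n}.npz")); c=cloud(f)
    print(n)
    hsv=cv2.cvtColor(f["image"],cv2.COLOR_RGB2HSV)
    for m in blobs(brass(f)):
        r=rect(m,.008,f); z=c[m][:,2]; print("brass",[np.round(x,4) for x in r],"z",np.percentile(z,[5,50,95]).round(4),np.median(hsv[m],0))
    dark=(hsv[...,2]<95)&(abs(c[...,2]-.014)<.006)&(c[...,1]<-.2)&(c[...,0]<.72)
    for m in blobs(dark): print("dark",[np.round(x,4) for x in rect(m,.014,f)])
    fen=(c[...,2]>.006)&(c[...,2]<.016)&(hsv[...,1]<70)&(hsv[...,2]>110)&(c[...,1]>-.2)
    for m in blobs(fen,20): print("grey",[np.round(x,4) for x in rect(m,.010,f)],np.median(c[m][:,2]))
    if n=="B":
        co=(c[...,2]>.002)&(c[...,2]<.02)&(hsv[...,0]<18)&(c[...,0]<.45)&(c[...,1]>.15)
        for m in blobs(co): print("mat",[np.round(x,4) for x in rect(m,.004,f)])
        hd=(c[...,2]>.06)&(c[...,2]<.11)&(c[...,1]>.25)
        for m in blobs(hd,40): print("handle",[np.round(x,4) for x in rect(m,.079,f)],np.percentile(c[m][:,2],[10,50,90]))
    else:
        g=(abs(c[...,2]-.014)<.006)&(c[...,1]<-.2)&(hsv[...,1]<100)
        for m in blobs(g,1000): print("bed",[np.round(x,4) for x in rect(m,.014,f)],np.median(c[m][:,2]))
E
```

```text
A
brass [array([ 0.3108, -0.1095], dtype=float32), np.float32(0.0555), np.float32(0.016), np.float32(-0.2555), np.int64(326)] z [0.0145 0.0169 0.019 ] [ 20. 117. 250.]
brass [array([0.4395, 0.0905], dtype=float32), np.float32(0.0666), np.float32(0.0379), np.float32(-0.1235), np.int64(1942)] z [0.0026 0.0072 0.0087] [ 25. 144. 253.]
brass [array([ 0.4582, -0.3064], dtype=float32), np.float32(0.0494), np.float32(0.0485), np.float32(-1.5708), np.int64(737)] z [0.0217 0.0252 0.0267] [ 26. 140. 253.]
brass [array([0.5853, 0.0816], dtype=float32), np.float32(0.0856), np.float32(0.054), np.float32(-0.1274), np.int64(2685)] z [0.0035 0.0074 0.0089] [ 25. 146. 253.]
brass [array([ 0.7036, -0.3128], dtype=float32), np.float32(0.0191), np.float32(0.0082), np.float32(-0.0622), np.int64(81)] z [0.0091 0.0112 0.0125] [ 24. 147. 253.]
brass [array([ 0.7411, -0.1425], dtype=float32), np.float32(0.0749), np.float32(0.0186), np.float32(-0.1737), np.int64(569)] z [0.0212 0.0239 0.026 ] [ 20. 117. 250.]
brass [array([0.7354, 0.1653], dtype=float32), np.float32(0.1479), np.float32(0.0), np.float32(1.5707
[... 3852 characters left out ...]
.0635), np.int64(4344)]
mat [array([0.3512, 0.276 ], dtype=float32), np.float32(0.0253), np.float32(0.0222), np.float32(0.7623), np.int64(209)]
mat [array([0.4165, 0.2952], dtype=float32), np.float32(0.0272), np.float32(0.0134), np.float32(-1.156), np.int64(118)]
mat [array([0.4405, 0.4011], dtype=float32), np.float32(0.0568), np.float32(0.0196), np.float32(1.5704), np.int64(614)]
handle [array([0.478 , 0.3484], dtype=float32), np.float32(0.1023), np.float32(0.025), np.float32(-1.2474), np.int64(1805)] [0.07260903 0.07799001 0.08043516]
handle [array([0.6945, 0.5692], dtype=float32), np.float32(0.0663), np.float32(0.0116), np.float32(0.2407), np.int64(261)] [0.06117999 0.06604213 0.07176691]
```

```bash
cat >> h.py <<'E'
PIV=np.array([.466,.385]); 
def cockpose(a,z,r=.060):
    return [PIV[0]+r*np.cos(a),PIV[1]+r*np.sin(a),z],[np.pi,0,a+np.pi/2]
def turn(robot,a0,a1,stop,lim=14):
    """sweep caged handle from direction a0 to a1; near 'stop' go finely and end on force"""
    s=np.sign(a1-a0); a=a0
    while s*(a1-a)>1e-6:
        a+=s*min(.15 if s*(stop-a)>.15 else .03, s*(a1-a))
        p,o=cockpose(a,.066); robot.move_straight(p,vel=.08,attitude=o)
        F=robot.sense()["wrist_force"][:2]; ft=F@[-np.sin(a),np.cos(a)]
        if s*(stop-a)<.35: print(round(a,3),round(float(ft),1))
        if abs(ft)>lim: break
    return a
E
python3 - <<'E'
from h import *
from plant import robot
robot.grip(.35)
a=-1.247
p,o=cockpose(a,.16); robot.goto(p,o)
p,o=cockpose(a,.066); print(robot.move_straight(p,vel=.12,contact_N=8)); print(robot.sense()["wrist_force"].round(1))
a=turn(robot,a,.40,.2)
s=robot.sense(); print(a,s["t"],s["wrist_force"].round(1))
p,o=cockpose(a-.1,.066); robot.move_straight(p,attitude=o)
p,o=cockpose(a-.1,.2); robot.move_straight(p,vel=.2)
p=[.45,.22,.30]; robot.goto(p,[np.pi,0,np.pi/2]); robot.sleep(.2)
f=robot.grab_frame("wrist"); np.savez("pics/wC.npz",**f); cv2.imwrite("pics/wC.png",top(f,.3,.62,.06,.5,0,.0007)[:,:,::-1]); print(robot.sense()["t"])
E
```

```text
False
[-1.  1. -0.]
-0.047 0.1
0.103 0.2
0.133 -2.5
0.163 -2.6
0.193 -2.2
0.223 -2.4
0.253 -1.0
0.283 -2.6
0.313 -2.0
0.343 -6.2
0.373 -8.7
0.4 -10.8
0.4 12.8417 [  0.4 -11.6   3.7]
15.0417
```

View pics/wC.png

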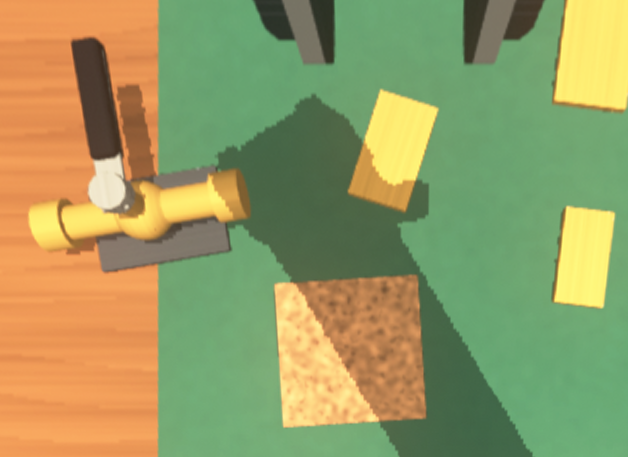

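The handle now stands square to the pipe (slopes 20/150 against 30/190), so the cock is off at its stop. Next I touch the bench to learn the fingertip height at partial opening, then look at the round die.

```bash
python3 - <<'E'
from h import *
from plant import robot
D=[np.pi,0,np.pi/2]
robot.grip(.62); robot.goto([.50,0,.04],D)
for o in (.62,.42):
    robot.grip(o); print(o,robot.move_straight([.50,0,.002],vel=.04,contact_N=4),robot.sense()["tcp_pos"][2])
    robot.move_straight([.50,0,.04])
robot.grip(.9)
robot.goto([.42,-.30,.2],D); robot.sleep(.2)
f=robot.grab_frame("wrist"); c=cloud(f)
for m in blobs(brass(f)&(c[...,2]>.01)&(c[...,1]<-.2)): r=rect(m,.026,f); print([np.round(x,4) for x in r])
hsv=cv2.cvtColor(f["image"],cv2.COLOR_RGB2HSV)
dark=(hsv[...,2]<95)&(abs(c[...,2]-.014)<.006)&(c[...,1]<-.2)&(c[...,0]<.72)
for m in blobs(dark): print("dark",[np.round(x,4) for x in rect(m,.014,f)])
cv2.imwrite("pics/wD.png",f["image"][:,:,::-1]);print(robot.sense()["t"])
E
```

```text
0.62 True 0.007496223786027442
0.42 True 0.01004411005417621
[array([ 0.4689, -0.3122], dtype=float32), np.float32(0.0397), np.float32(0.0158), np.float32(0.8371), np.int64(360)]
dark [array([ 0.4385, -0.3072], dtype=float32), np.float32(0.0816), np.float32(0.0491), np.float32(-0.0243), np.int64(2966)]
dark [array([ 0.531 , -0.3089], dtype=float32), np.float32(0.0715), np.float32(0.0412), np.float32(-0.0039), np.int64(2985)]
dark [array([ 0.5728, -0.6004], dtype=float32), np.float32(0.1022), np.float32(0.013), np.float32(-0.0154), np.int64(799)]
dark [array([ 0.6206, -0.3108], dtype=float32), np.float32(0.06), np.float32(0.0335), np.float32(-0.0399), np.int64(1566)]
21.4667
```

View pics/wD.png

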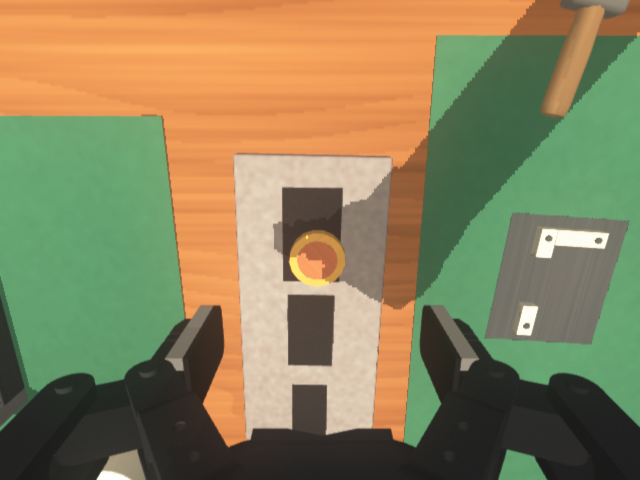

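Round die centred at pixel (317,259), still on the large pad.

```bash
python3 - <<'E'
from h import *
from plant import robot
D=[np.pi,0,np.pi/2]
f=robot.grab_frame("wrist"); x,y,_=w(f,317,259,.026); print(x,y)
robot.grip(.8,60)
robot.goto([x,y,.06],D); print(robot.move_straight([x,y,.024],vel=.08,contact_N=6))
robot.grip(0,60); print("open",robot.sense()["opening"])
robot.move_straight([x,y,.10],vel=.2)
M=[.3745,.2545]
robot.goto([*M,.10],D); print("open",robot.sense()["opening"])
robot.move_straight([*M,.03],vel=.15)
print(robot.move_straight([*M,.0135],vel=.03,contact_N=4),robot.sense()["tcp_pos"])
robot.grip(.8); robot.move_straight([*M,.1],vel=.25)
robot.goto([.40,.15,.28],D); robot.sleep(.2)
f=robot.grab_frame("wrist"); c=cloud(f); cv2.imwrite("pics/wE.png",top(f,.28,.7,-.02,.4,0,.0008)[:,:,::-1])
print(robot.sense()["t"])
for m in blobs(brass(f)&(c[...,2]>.002)):
    print([np.round(x,4) for x in rect(m,.008,f)],np.median(c[m][:,2]))
E
```

```text
0.45546717311662466 -0.30279385765577743
False
open 0.5299714277370379
open 0.5275966121711867
True [0.37458649 0.2544623  0.01499684]
28.9667
[array([ 0.304 , -0.1087], dtype=float32), np.float32(0.0758), np.float32(0.0077), np.float32(-0.3173), np.int64(278)] 0.016826155108652076
[array([0.3741, 0.2567], dtype=float32), np.float32(0.0982), np.float32(0.0918), np.float32(0.0638), np.int64(3755)] 0.003615746369282304
[array([0.4389, 0.0935], dtype=float32), np.float32(0.0669), np.float32(0.0344), np.float32(-0.1174), np.int64(1859)] 0.007317456569457343
[array([0.4639, 0.4698], dtype=float32), np.float32(0.035), np.float32(0.0225), np.float32(0.35), np.int64(496)] 0.0434714821768334
[array([0.4758, 0.3925], dtype=float32), np.float32(0.1343), np.float32(0.0393), np.float32(-1.4126), np.int64(2518)] 0.03958976506296862
[array([0.5117, 0.2245], dtype=float32), np.float32(0.0759), np.float32(0.0434), np.float32(-0.3133), np.int64(2252)] 0.007409754073326379
[array([0.5398, 0.2593], dtype=float32), np.float32(0.0351), np.float32(0.0127), np.float32(0.0154), np.int64(172)] 0.2816406322044548
[array([0.584 , 0.0845], dtype=float32), np.float32(0.0875), np.float32(0.0499), np.float32(-0.1273), np.int64(2632)] 0.007487757600099183
[array([0.5685, 0.0388], dtype=float32), np.float32(0.0363), np.float32(0.0117), np.float32(-0.4764), np.int64(127)] 0.28423862444314457
```

View pics/wE.png

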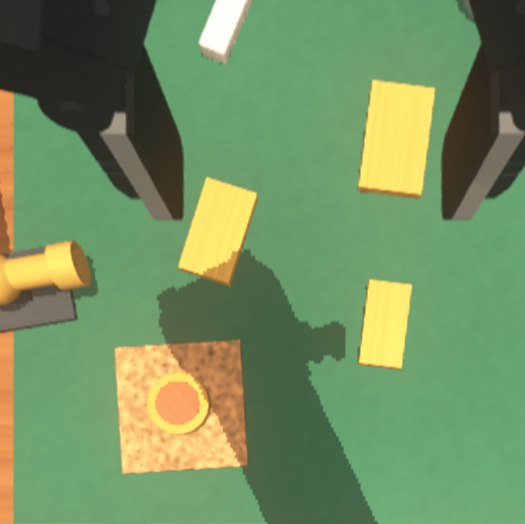

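Round die sits on the mat, centred at about (178,404) of the view. Now the large blank.

```bash
cat >> h.py <<'E'
F=-.069; C=np.array([.4485,-.094])
def rot(a): return np.array([[np.cos(a),-np.sin(a)],[np.sin(a),np.cos(a)]])
def fp(x,y): return C+rot(F)@[x,y]
def corner(robot,c,yaw,off,tx,ty,o_open,o_rel):
    """pick blank at c,yaw (grip 'off' along its length), push it into the corner, let go; returns TCP xy in fence frame"""
    D=[np.pi,0,yaw+np.pi/2]; g=np.array(c)+off*np.array([np.cos(yaw),np.sin(yaw)])
    robot.grip(o_open,40); robot.goto([*g,.06],D)
    print("touch",robot.move_straight([*g,.009],vel=.08,contact_N=6),robot.sense()["tcp_pos"][2].round(4))
    robot.grip(0,40); print("open",robot.sense()["opening"])
    robot.move_straight([*g,.06],vel=.2)
    E=[np.pi,0,F+np.pi/2]; s=(tx+off+.004,ty+.006)
    robot.goto([*fp(*s),.06],E); print("open",robot.sense()["opening"])
    robot.move_straight([*fp(*s),.02],vel=.12)
    print("down",robot.move_straight([*fp(*s),.0085],vel=.03,contact_N=4),robot.sense()["tcp_pos"][2].round(4))
    def now(): return rot(F).T@(robot.sense()["tcp_pos"][:2]-C)
    for d in ((0,-.014),(-.014,0),(0,-.003)):
        z=robot.sense()["tcp_pos"][2]; q=now()+d
        k=robot.move_straight([*fp(*q),z],vel=.03,contact_N=10 if d[1]!=-.003 else 6); n=now()
        print("push",k,n.round(4),robot.sense()["wrist_force"].round(1))
    robot.grip(o_rel); robot.sleep(.4)
    return n
def look(robot,z,name=None):
    """bench-level brass seen in the wrist view, in fence coordinates"""
    f=robot.grab_frame("wrist"); c=cloud(f)
    for m in blobs(brass(f)&(c[...,2]>.002)&(c[...,2]<.05),300):
        r=rect(m,z,f); print("brass",r[0].round(4),"fence",(rot(F).T@(r[0]-C)).round(4),r[1].round(4),r[2].round(4),"yaw",round(float(r[3]),3),r[4],np.median(c[m][:,2]).round(4))
    if name: cv2.imwrite(f"pics/{name}.png",f["image"][:,:,::-1]); np.savez(f"pics/{name}.npz",**f)
    print("t",robot.sense()["t"])
E
python3 - <<'E'
from h import *
from plant import robot
n=corner(robot,(.584,.0835),-.127,-.005,.042,.025,.8,.70)
robot.move_straight([*fp(*n),.14],vel=.25); robot.sleep(.2)
look(robot,.008,"wF")
E
```

```text
touch False 0.009
open 0.5690497092167041
open 0.5638954576363912
down True 0.0099
push True [0.0417 0.0249] [0.1 1.4 5.1]
push True [0.0351 0.025 ] [ 1.7 -0.7 -1.4]
push True [0.0351 0.0249] [-1.1  0.9  3.2]
brass [0.4394 0.0908] fence [-0.0218  0.1837] 0.0656 0.0371 yaw -0.122 5450 0.0071
brass [ 0.4913 -0.072 ] fence [0.0412 0.0249] 0.0836 0.0497 yaw -0.067 7397 0.0073
t 35.925
```

View pics/wF.png

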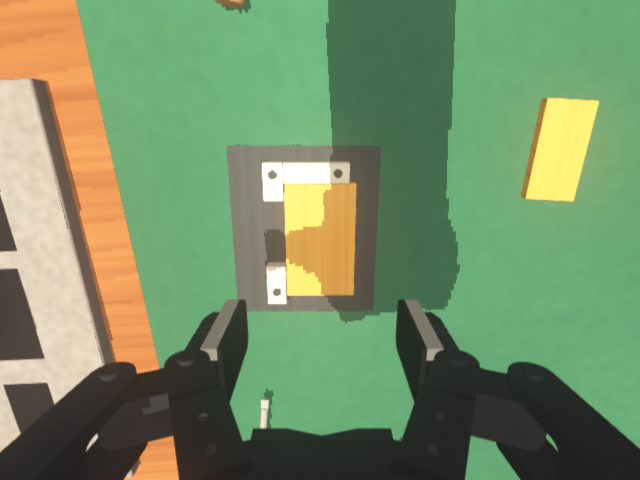

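```bash
python3 - <<'E'
import cv2
i=cv2.imread("pics/wF.png")[150:315,225:365]; cv2.imwrite("pics/wF2.png",cv2.resize(i,None,fx=4.2,fy=3.6,interpolation=cv2.INTER_NEAREST))
E
```

```text
(no output)
```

View pics/wF2.png

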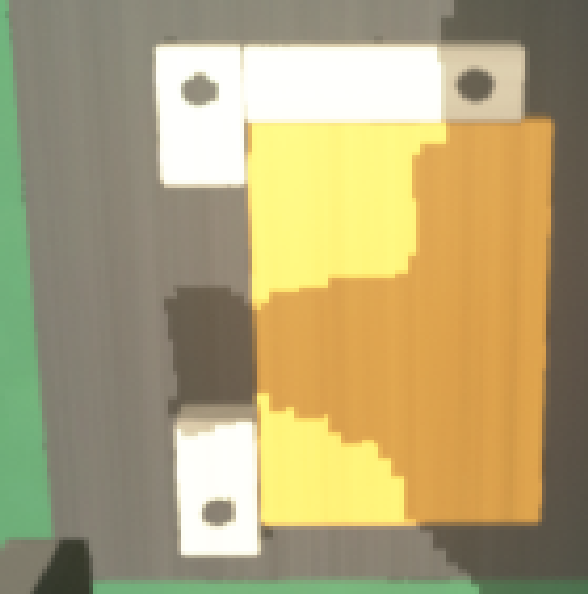

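Snug against both bars (no gap at (247,125) nor along the notched side). Regrip and lay on the large pad.

```bash
cat >> h.py <<'E'
B=-.020; PAD=dict(large=(.4388,-.3071),medium=(.5309,-.3090),small=(.6228,-.3108))
def lay(robot,n,off,pad,o_rel):
    """grip blank in the corner at fence point n (off = TCP minus blank centre along length), lay on pad"""
    E=[np.pi,0,F+np.pi/2]; robot.move_straight([*fp(*n),.0095],vel=.1,attitude=E)
    robot.grip(0,60); print("open",robot.sense()["opening"])
    robot.move_straight([*fp(n[0]+.001,n[1]+.001),.025],vel=.06); robot.move_straight([*fp(n[0]+.001,n[1]+.001),.07],vel=.2)
    p=np.array(PAD[pad])+rot(B)@[off,0]; D=[np.pi,0,B+np.pi/2]
    robot.goto([*p,.07],D); print("open",robot.sense()["opening"])
    robot.move_straight([*p,.035],vel=.12)
    print("down",robot.move_straight([*p,.0225],vel=.03,contact_N=4),robot.sense()["tcp_pos"].round(4))
    robot.grip(o_rel); robot.move_straight([*p,.07],vel=.15)
    robot.move_straight([p[0]-.01,p[1],.16],vel=.25); robot.sleep(.2)
E
python3 - <<'E'
from h import *
from plant import robot
lay(robot,(.0351,.0249),-.0061,"large",.70)
look(robot,.022,"wG"); print((rot(B).T@(np.array(PAD['large']))))
E
```

```text
open 0.5702939774362293
open 0.5608503919445249
down True [ 0.4332 -0.3072  0.0246]
brass [ 0.3136 -0.1216] fence [-0.1327 -0.0368] 0.0497 0.0049 yaw -0.222 411 0.0157
brass [ 0.4112 -0.3069] fence [-0.0226 -0.215 ] 0.0496 0.0293 yaw 1.554 1987 0.0212
brass [ 0.4617 -0.3196] fence [ 0.0287 -0.2242] 0.035 0.0261 yaw -0.022 1179 0.0213
t 41.725
[ 0.44485383 -0.29826317]
```

View pics/wG.png

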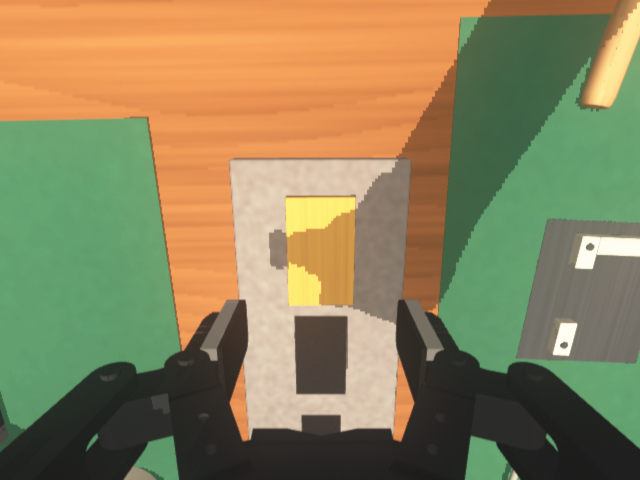

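```bash
sed -i 's/h\[...,0\]>=18/h[...,0]>=11/; s/c\[...,2\]>.002)&(c\[...,2\]<.05),300/c[...,2]>.0045)\&(c[...,2]<.035),300/' h.py; python3 - <<'E'
from h import *
from plant import robot
f=dict(np.load("pics/wG.npz")); c=cloud(f)
for m in blobs(brass(f)&(c[...,2]>.018)&(c[...,1]<-.25)&(c[...,0]<.5),300):
    r=rect(m,.022,f); print("large on pad: d",(rot(B).T@(r[0]-np.array(PAD["large"]))).round(4),r[1:])
robot.goto([.45,.19,.22],[np.pi,0,np.pi/2]); robot.sleep(.2); look(robot,.008,"wH")
E
```

```text
large on pad: d [-0.0007 -0.0003] (np.float32(0.08311676), np.float32(0.049702995), np.float32(-0.017514706), 7284)
brass [0.376 0.255] fence [-0.0964  0.3432] 0.0491 0.0472 yaw 1.568 2707 0.0154
brass [0.4392 0.0938] fence [-0.0222  0.1867] 0.066 0.0343 yaw -0.124 2738 0.0073
brass [0.459  0.3959] fence [-0.0233  0.4895] 0.1498 0.0349 yaw -1.201 1119 0.0304
brass [0.5124 0.2249] fence [0.0418 0.3225] 0.0744 0.0422 yaw -0.308 3160 0.0074
t 43.8
```

```bash
python3 - <<'E'
from h import *
from plant import robot
n=corner(robot,(.5124,.2249),-.308,0,.037,.021,.72,.60)
robot.move_straight([*fp(*n),.14],vel=.25); robot.sleep(.2)
look(robot,.008,"wI"); i=cv2.imread("pics/wI.png")[150:315,225:365]; cv2.imwrite("pics/wI2.png",cv2.resize(i,None,fx=3.6,fy=3.6,interpolation=cv2.INTER_NEAREST))
E
```

```text
touch False 0.009
open 0.47725885021902814
open 0.47857385640136785
down True 0.0097
push True [0.0416 0.0209] [0.8 0.1 3.2]
push True [0.0365 0.021 ] [ 1.9  0.5 -0.7]
push True [0.0365 0.0209] [0.6 0.8 4.2]
brass [0.4395 0.0914] fence [-0.0217  0.1844] 0.0655 0.0358 yaw -0.123 5266 0.0072
brass [ 0.4611 -0.2888] fence [ 0.026  -0.1934] 0.0527 0.0136 yaw -0.313 814 0.0191
brass [ 0.4863 -0.0758] fence [0.0365 0.0208] 0.073 0.0418 yaw -0.069 5876 0.0073
t 50.75
```

View pics/wI2.png

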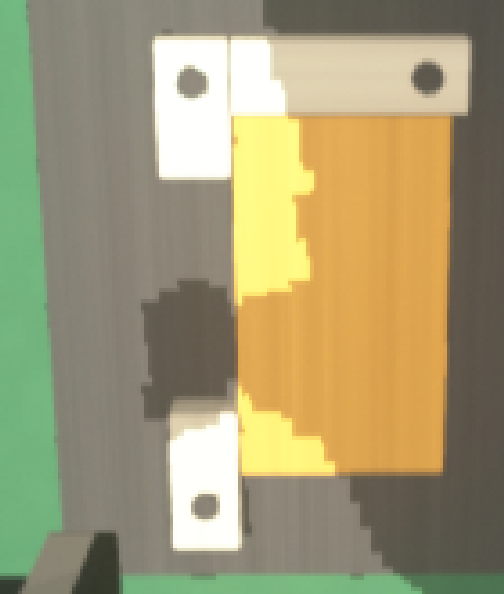

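Medium is snug against both bars (corner at (233,117), no gap). Lay it and check both blanks on the bed.

```bash
cat >> h.py <<'E'
def bedcheck(robot,names,at,name):
    robot.goto(at,[np.pi,0,np.pi/2]); robot.sleep(.2)
    f=robot.grab_frame("wrist"); c=cloud(f); cv2.imwrite(f"pics/{name}.png",f["image"][:,:,::-1])
    for m in blobs(brass(f)&(c[...,2]>.018)&(c[...,2]<.035)&(c[...,1]<-.2)&(c[...,1]>-.4),300):
        r=rect(m,.022,f); d={k:(rot(B).T@(r[0]-np.array(PAD[k]))).round(4) for k in names}
        k=min(d,key=lambda q:np.hypot(*d[q])); print(k,d[k],r[1:])
    print("t",robot.sense()["t"])
E
python3 - <<'E'
from h import *
from plant import robot
lay(robot,(.0365,.0209),0.0,"medium",.62)
bedcheck(robot,["large","medium"],[.43,-.30,.22],"wJ")
robot.goto([.43,.06,.2],[np.pi,0,np.pi/2]); robot.sleep(.2); look(robot,.008,"wK")
E
```

```text
open 0.4656797070853626
open 0.4689710718134008
down True [ 0.5313 -0.3092  0.0245]
large [ 0.     -0.0003] (np.float32(0.08394712), np.float32(0.0497434), np.float32(-0.017636895), 5201)
medium [-0.0014 -0.0004] (np.float32(0.07470375), np.float32(0.041764356), np.float32(-0.017687082), 3060)
t 57.2417
brass [ 0.3051 -0.1031] fence [-0.1425 -0.0189] 0.0758 0.0161 yaw -0.327 1229 0.0135
brass [0.3765 0.2557] fence [-0.0959  0.3439] 0.0538 0.0486 yaw 1.567 3193 0.0154
brass [0.4392 0.0929] fence [-0.0222  0.1858] 0.066 0.0341 yaw -0.121 2879 0.0073
brass [0.4871 0.3376] fence [0.0087 0.4332] 0.0376 0.0158 yaw 0.238 559 0.0262
t 58.8417
```

View pics/wJ.png

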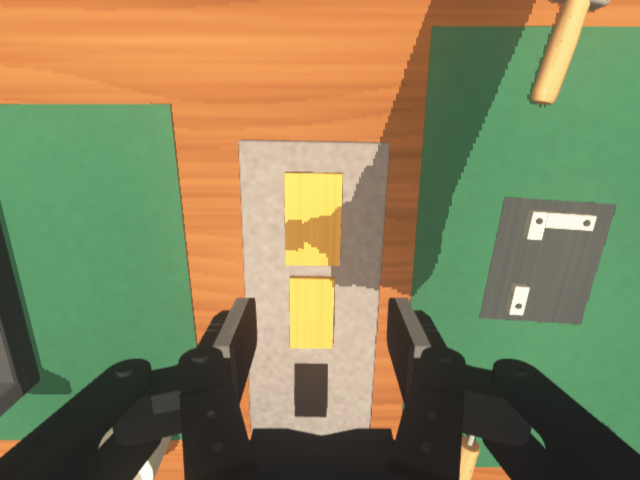

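Both blanks cover their pads (centres (313,219) and (312,312)). Now the small blank.

```bash
python3 - <<'E'
from h import *
from plant import robot
n=corner(robot,(.4392,.0932),-.121,0.002,.033,.017,.62,.50)
robot.move_straight([*fp(*n),.14],vel=.25); robot.sleep(.2)
look(robot,.008,"wL"); i=cv2.imread("pics/wL.png")[150:315,225:365]; cv2.imwrite("pics/wL2.png",cv2.resize(i,None,fx=3.6,fy=3.6,interpolation=cv2.INTER_NEAREST))
E
```

```text
touch False 0.0094
open 0.3847117007507895
open 0.38329012433543147
down True 0.0105
push True [0.0397 0.0169] [0.3 0.8 3. ]
push True [0.0352 0.017 ] [ 1.2 -0.4 -0.6]
push True [0.0352 0.0169] [0.1 0.4 2.4]
brass [ 0.4554 -0.2886] fence [ 0.0203 -0.1937] 0.0656 0.0177 yaw -0.314 1299 0.02
brass [ 0.4818 -0.0794] fence [0.0322 0.0168] 0.0652 0.0338 yaw -0.069 4293 0.0073
brass [ 0.5389 -0.3045] fence [ 0.1047 -0.2038] 0.0875 0.0389 yaw -0.314 3882 0.021
t 65.2583
```

View pics/wL2.png

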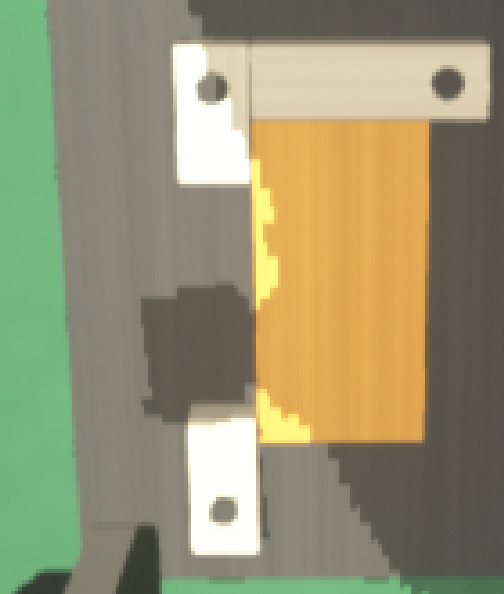

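Small is snug (corner at (252,120)). Lay it with a slightly higher grip.

```bash
sed -i 's/\[\*fp(\*n),.0095\]/[*fp(*n),.0115]/' h.py; python3 - <<'E'
from h import *
from plant import robot
lay(robot,(.0352,.0169),.0028,"small",.52)
bedcheck(robot,["large","medium","small"],[.50,-.30,.22],"wM")
robot.goto([.43,.22,.28],[np.pi,0,np.pi/2]); robot.sleep(.2); look(robot,.016)
f=robot.grab_frame("wrist"); c=cloud(f)
for m in blobs((c[...,2]>.06)&(c[...,2]<.11)&(c[...,1]>.3),40): print("handle",[np.round(x,4) for x in rect(m,.079,f)])
E
```

```text
open 0.3698139228470097
open 0.37467095650933036
down True [ 0.6263 -0.311   0.0265]
large [ 0.0003 -0.0002] (np.float32(0.08308373), np.float32(0.0497139), np.float32(-0.01781118), 6241)
medium [-0.0007 -0.0002] (np.float32(0.07363514), np.float32(0.041537136), np.float32(-0.019280076), 3634)
small [-0.0009  0.    ] (np.float32(0.0672227), np.float32(0.03302919), np.float32(-0.022630692), 2104)
t 71.825
brass [0.376  0.2536] fence [-0.0963  0.3417] 0.0481 0.0478 yaw 0.435 1841 0.0155
brass [ 0.715  -0.1382] fence [ 0.2689 -0.0258] 0.0656 0.0283 yaw -0.227 440 0.0184
t 73.9833
handle [array([0.5025, 0.3927], dtype=float32), np.float32(0.1039), np.float32(0.0258), np.float32(0.2063), np.int64(2085)]
```

View pics/wM.png

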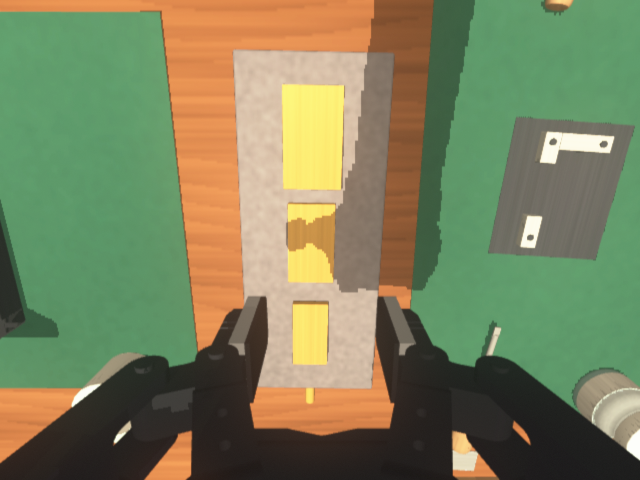

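All three blanks are on their pads (centres (313,138), (311,243), (310,334)). Now the cock.

```bash
python3 - <<'E'
from h import *
from plant import robot
robot.grip(.35); a=.17
p,o=cockpose(a,.16); robot.goto(p,o)
p,o=cockpose(a,.066); print(robot.move_straight(p,vel=.12,contact_N=8))
a=turn(robot,a,-1.72,-1.45,lim=10)
p,o=cockpose(a+.1,.066); robot.move_straight(p,attitude=o)
p,o=cockpose(a+.1,.2); robot.move_straight(p,vel=.2)
robot.goto([.43,.20,.30],[np.pi,0,np.pi/2]); robot.sleep(.2)
f=robot.grab_frame("wrist"); cv2.imwrite("pics/wN.png",top(f,.3,.62,.06,.5,0,.0007)[:,:,::-1]); print(robot.sense()["t"])
c=cloud(f)
for m in blobs((c[...,2]>.06)&(c[...,2]<.11)&(c[...,1]>.25),40): print("handle",[np.round(x,4) for x in rect(m,.079,f)])
bedcheck(robot,["large","medium","small"],[.50,-.25,.25],"wO")
E
```

```text
False
-1.18 -0.3
-1.33 -0.5
-1.36 2.5
-1.39 2.2
-1.42 2.2
-1.45 1.1
-1.48 2.2
-1.51 3.9
-1.54 7.2
-1.57 12.2
84.0
handle [array([0.4697, 0.3467], dtype=float32), np.float32(0.1035), np.float32(0.0253), np.float32(-1.4527), np.int64(1988)]
large [0.0003 0.0002] (np.float32(0.083055325), np.float32(0.049944427), np.float32(-0.0165627), 5250)
medium [-0.0009  0.    ] (np.float32(0.073476516), np.float32(0.04206349), np.float32(-0.014794111), 3107)
small [-0.0215 -0.    ] (np.float32(0.033961378), np.float32(0.026138239), np.float32(1.5660769), 421)
t 85.925
```

View pics/wN.png

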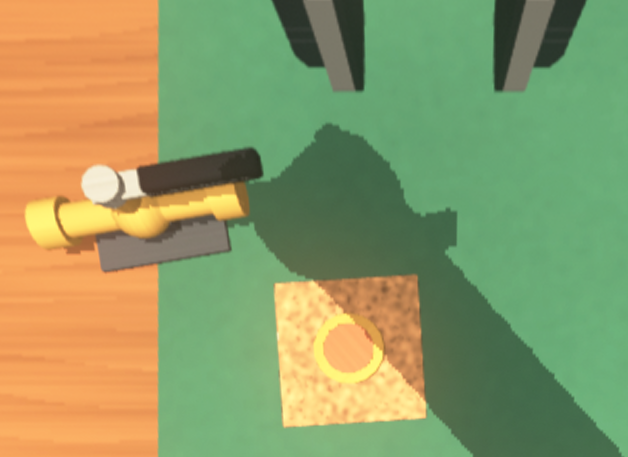

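Handle lies along the pipe (both slopes about 0.15) and the round die is on the mat. The small blank was half hidden in the last view, so one clear look before handing in.

```bash
python3 - <<'E'
from h import *
from plant import robot
bedcheck(robot,["large","medium","small"],[.58,-.30,.25],"wP")
robot.goto([.5,-.1,.3],[np.pi,0,np.pi/2]); robot.sleep(.2); look(robot,.016)
robot.close_job()
E
```

```text
large [ 0.0062 -0.0001] (np.float32(0.07289266), np.float32(0.049729798), np.float32(-0.017895222), 5561)
medium [-0.0001 -0.0002] (np.float32(0.07311159), np.float32(0.041800566), np.float32(-0.019003987), 3730)
small [-0.0004 -0.0001] (np.float32(0.0656924), np.float32(0.03345694), np.float32(-0.022160172), 2185)
t 86.6417
brass [ 0.3277 -0.1127] fence [-0.1192 -0.027 ] 0.0291 0.0189 yaw -0.207 433 0.0164
brass [ 0.439 -0.308] fence [ 0.0053 -0.2142] 0.0846 0.0535 yaw -0.018 4320 0.0211
brass [ 0.5312 -0.31  ] fence [ 0.0974 -0.2098] 0.0751 0.0455 yaw -0.019 2678 0.0212
brass [ 0.6243 -0.3121] fence [ 0.1904 -0.2054] 0.0678 0.0376 yaw -0.01 1661 0.0213
brass [ 0.7295 -0.1421] fence [ 0.2837 -0.0286] 0.0859 0.0247 yaw -0.176 933 0.0227
t 87.775
the job is handed in; nothing more can be done
```

The job is done and handed in at about 88 s of the 210 s; `close_job()` gives no verdict.

I turned the cock off to its stop and moved the round die onto the cork mat. All three blanks were there. I took them large, medium, small: pushed each into the fence corner, let go, gripped it again and laid it on its own pad. Then I turned the cock on to its stop.

**Fence:** the camera put each released blank within about 1 mm of nominal and at the fence angle. Close-ups showed no gap at either side.

**Pads:** in the last clear views each blank was within about 1 mm and 0.01 rad of its pad. That is relative to the camera's own pad positions, which are good to about 2 mm.

**Cock and round die:** the handle lies along the pipe and was pressed against its stop (12 N). The round die is about 2 mm from the mat centre.

**Checks that disagreed:** two bed readings were off because the blank was only partly in view:
- The small blank read −21 mm, but −0.4 mm in a clear view.
- The large blank read +6 mm where it was cut short in the view. An earlier full view gave 0.3 mm, and the last wide view also had it on its pad.

**Bystanders:** I never approached the jar, eraser or awl, and did not measure them again at the end. I saw no knock or grip slip that needed mending.

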